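# Back off the presser-foot pressure screw by two turns

### The job

The sewing machine's presser foot bears too hard for thick neoprene: loosen the knurled pressure screw on top of its head by exactly two full turns, anticlockwise seen from above, so that its white stripe ends up pointing the way it pointed at the start. Roll it round lightly with a fingertip or the outside of the fingers against its knurled rim; do not pinch or grip it. Leave the bobbins, glue can and tape roll undisturbed, and finish clear of everything.

Things in the scene. Friction and masses are not known exactly. Their poses are not given: they have to be found in the camera images.
- machine: White portable sewing machine, fixed. Origin: centre of its base's underside on the bench; z up. Base 180 (x) by 440 mm (y). Operator's side +x, needle head at the -y end, pillar and handwheel at +y. Flat top of arm and head 285 mm up, 84 mm wide, y -196 to +199 mm. Screw axis upright at x -14, y -155 mm. Only other fixture on top: thread post at x 14, y -45 mm, 12 mm wide, 25 mm high.
- pressure_screw (a joint): Turn of the knurled pressure screw, rad: 0 is fully down; grows anticlockwise from above (loosening), 6.283 a turn; stops at 0 and 25.1. Starts between 0 and 3.15; target is start + 12.57. It stays where left; turning takes about 0.035 N m (2 N along the rim), a little more when fast. The rough rim grips a fingertip well (friction about 1.0): 4 to 10 N of sideways push is enough.
- rim_center (a point): On the axis of the black knurled screw head, at half its height; z up, x and y turn with it. Head: disc 38 mm diameter, 16 mm high (8 mm above and below this point). Fully down, its rim is 300 to 316 mm above the bench, 15 mm clear of the flat casting; it rises 1.5 mm a turn. Below it: 12 mm shank, lock nut 25 mm and boss 29 mm wide, up to 10.5 mm above the casting.
- stripe (a point): Point on the white paint stripe on the screw head's top face, 16 mm out from the axis and 8 mm above rim_center's height; it turns with the screw. The stripe is 5 mm wide, runs outward from the centre and down the rim.
- bobbin_magenta: Loose steel bobbin with magenta thread lying flat on the machine's arm: 24 mm diameter, 11 mm high. Origin: centre of its underside. Leave it alone.
- bobbin_green: Loose steel bobbin with green thread lying flat on the machine's arm: 24 mm diameter, 11 mm high. Origin: centre of its underside. Leave it alone.
- glue_can: Loose glue can with a blue label standing on the bench beyond the head's end: 66 mm diameter, 115 mm high. Origin: centre of its underside. Leave it alone.
- tape_roll: Loose black roll of seam tape lying flat on the bench in front of the head: 96 mm outside, 76 mm inside diameter, 25 mm high. Origin: centre of its underside. Leave it alone.

How it is judged (in metres and radians):
At the end, for the whole second after the job is handed in: The screw is at rest two full turns looser than it started, within an eighth of a turn: stripe within 12.7 mm of its starting place and joint between 11.6 and 16.7 rad. Bobbins, glue can and tape roll are within 10 mm of where they started (value of joint pressure_screw between 11.6 and 16.7 rad and distance of stripe from where it was at the start of the episode below 0.0127 m and velocity of joint pressure_screw between -0.05 and 0.05 rad/s and distance of each of bobbin_magenta, bobbin_green, glue_can, tape_roll from where it was at the start of the episode below 0.01 m); the robot touches nothing.
It fails at once if the screw head was gripped between the fingers (touched with the grasp point within 10 mm of the screw's axis, seen from above) (horizontal distance between the grasp point and rim_center below 0.01 m and contact force between the fingers and pressure_screw above 0.5 N).
It fails at once if the screw head was pushed or squeezed harder than 40 N (contact force between anything else and pressure_screw above 40 N).
It fails at once if a bobbin, the glue can or the tape roll was lifted or moved by more than 10 mm (distance of any of bobbin_magenta, bobbin_green, glue_can, tape_roll from where it was at the start of the episode above 0.01 m).
It also fails if it takes over 72 s, if anything falls off the work surface, if the arm or the gripper's body presses on something with over 40 N, if the wrist force passes 120 N, or if a joint passes its speed limit or range.

### The arm

A 6-joint arm with a two-finger parallel gripper is mounted at the origin on the work surface. World frame = base frame: x ahead of the robot, y to its left, z up, the work surface at z = 0. Lengths are in m, angles in degrees, forces in N, time in s.
With the tool pointing down it reaches from about 0.375 to 0.9 m from the base axis. Payload 3.1 kg.
Tool frame: the origin (TCP) lies at the very end of the fingers, on their centre line; the grasp point (between the pads) lies 19 mm behind it (bot.hold_point_z is the z of the grasp point in the tool frame, in m); z points along the fingers, y is the direction in which the jaws open and shut (so a half turn about z gives the same grasp; the last joint's range is limited). The gripper opens to 87 mm and grips with 3 to 60 N. Pads are 19 mm wide; open, the fingers measure 117 mm over their backs; the gripper's body (75 mm by 190 mm) begins 51 mm behind the grasp point.
Start: joints at [57.267, 30.224, 82.088, -0, 67.689, -10.227], TCP at [0.239, 0.577, 0.223] pointing down, gripper open.
Joint ranges: [-176.69, 176.69], [-43.24, 126.21], [12.49, 139.97], [-82, 262], [0, 151.66], [-163.58, 163.58]. Speed limits (degrees/s): [159.86, 159.86, 180, 180, 180, 180].

### API

Orientations are given as a 3x3 rotation matrix whose columns are the frame's x, y, z axes.
In Python, from rig import bot gives the robot as it stands.
- The arm moves only by the tool servo_tool, never from a script. Its argument "increments" is a list of rows, each a list of 3 entries, a list of its own where there are three numbers: the closure, from 0 (fully open) to 1 (shut), then the shift along the tool's x, y, z in mm, then the turn about the tool's z in degrees. In form: [[claw, [x, y, z], turn], ...]. A call has 1 to 5 rows; each row shifts and turns the commanded pose from where the row before left it, along the tool's axes as they then stand; what a row does not reach is not made up. A row lasts 1/8 s, in which the tool goes at most 62.5 mm and 10.7 degrees, less where a joint would pass 70% of its speed; a pose out of reach is approached as far as the arm can. A call with a gripper value outside its range is refused whole. The fingers move at their own pace and stop on an object; the grip force is fixed at half the most. Time passes only in rows, so rows that do not move let the fingers close. It gives the time, the measured TCP pose, the force and the opening at its end, in the units of the state.
- bot.read_state(): the state, without advancing time (a new reading comes with each control period).
- bot.capture(name): name is "scene" or "top" or "wrist"; returns (picture, depth): 400x640x3 uint8, blue, green, red; 400x640 float32, m along the optical axis (not along the pixel's ray), 0 where there is no reading.
- bot.camera_info(name): a dict with "K" (3x3 intrinsics, pixels), "R" (3x3) and "t" (3): a world point X has camera coordinates R X + t; the wrist camera has in their place "mount" (4x4, takes a point from camera to tool coordinates, whose origin is the TCP and whose axes are the flange's). Camera axes: x right, y down, z forward; pixel columns grow to the right and rows downward; lengths in m; the calibration is good to about 2 mm. A picture is of the moment at which its call begins: read the wrist's pose just before it. camera_info takes no time and is no camera call.
- bot.hand_in(): hands the job in, once; it reports no verdict.
Trained networks look in the newest picture that a camera, given by its name, has taken for a name from the list of things; names that differ only in an ending like _2 or _b are one class to them, and where a whole thing is asked for, a point or a joint stands for the part that bears it (a point fixed in the world has none). Each returns a list of dicts, best first, with "p" (0 to 1); they miss things now and then, are a little off and sometimes report something else, mostly with a low value. They report only what shows in the picture. A call takes as long as a camera call.
- bot.find_in(camera, thing): "bbox" ([left, top, right, bottom] in pixels, round what is visible of it).
- bot.trace(camera, thing): "region" (400x640 bool, what is visible of it) and "bbox" ([left, top, right, bottom] in pixels, round what is visible of it).
The state is a dict: "time_s": time; "joint_positions": joint angles; "qvel": joint speeds; "tau": joint torques, N m; "position": TCP position; "tcp_rot": TCP orientation; "force": force on the tool from outside, world axes, zero at the start; "moment": the same for the moment, N m; "opening": opening from 0.0 (shut) to 1.0 (fully open).
Only numpy, scipy, OpenCV 4.12 (cv2) and the standard library are available. Lean on these libraries where they do the work, as an engineer would, in place of code of your own. Each camera call takes 0.05 s, during which the arm holds its last target.

## Working session

There is one attempt and no reset: what is moved stays moved. The work goes in short steps, Python scripts to look and compute and a tool call to move; the robot and the scene stay as the last step left them, time stands still between calls to the robot, and variables do not carry over. Pictures are saved under pics/ and viewed, and the job is handed in when it is done.

Besides the shell and the picture viewer there is one more tool, called after "Request:" in YAML: its name, and indented under it one key for each argument. servo_tool: Moves the arm, as the interface text tells. Its arguments: {"type":"object","properties":{"increments":{"type":"array","items":{"type":"array"}}},"required":["increments"]}

```bash
ls; mkdir -p pics
python3 - <<'E'
from rig import bot
import cv2
s=bot.read_state()
for k,v in s.items(): print(k,v)
print(bot.hold_point_z)
for c in ["scene","top","wrist"]:
    p,d=bot.capture(c); cv2.imwrite(f"pics/{c}0.png",p)
    i=bot.camera_info(c); print(c,{k:(v.round(4).tolist() if hasattr(v,'round') else v) for k,v in i.items()})
E
```

```text
pics
time_s 0.0
joint_positions [ 5.72672337e+01  3.02800435e+01  8.21559219e+01 -2.29330721e-03
  6.76874271e+01 -1.02296885e+01]
qvel [0.01279791 0.07618835 0.02119078 0.02853599 0.11334112 0.00090904]
tau [-7.49744977e-04 -4.40043426e+01 -1.76589775e+01  6.31429651e-02
  5.82912366e-02 -1.75760720e-04]
position [0.2388187  0.57679119 0.22156264]
tcp_rot [[-9.23864609e-01  3.82717780e-01 -1.13335002e-03]
 [ 3.82719302e-01  9.23862858e-01 -1.83163587e-03]
 [ 3.46060381e-04 -2.12593848e-03 -9.99997680e-01]]
force [ 0.00397691 -0.0325712   0.96976271]
moment [ 0.03827289 -0.00899277 -0.00963383]
opening 1.002033046204797
-0.0187
scene {'K': [[440.6896, 0.0, 320.0206], [0.0, 440.6896, 203.2998], [0.0, 0.0, 1.0]], 'R': [[0.3683, 0.9297, 0.0029], [0.5515, -0.216, -0.8057], [-0.7485, 0.2984, -0.5923]], 't': [-0.2742, -0.1768, 1.4587]}
top {'K': [[515.6773, 0.0, 317.9823], [0.0, 515.6773, 198.8219], [0.0, 0.0, 1.0]], 'R': [[0.0144, -0.9997, 0.0172], [-0.9985, -0.0153, -0.0523], [0.0526, -0.0164, -0.9985]], 't': [0.0246, 0.6157, 1.1956]}
wrist {'K': [[311.5828, 0.0, 317.6856], [0.0, 311.5828, 195.2546], [0.0, 0.0, 1.0]], 'mount': [[-0.0007, -0.9522, -0.3054, 0.0849], [1.0, -0.0001, -0.0019, -0.0001], [0.0017, -0.3054, 0.9522, -0.1619], [0.0, 0.0, 0.0, 1.0]]}
```

View pics/scene0.png

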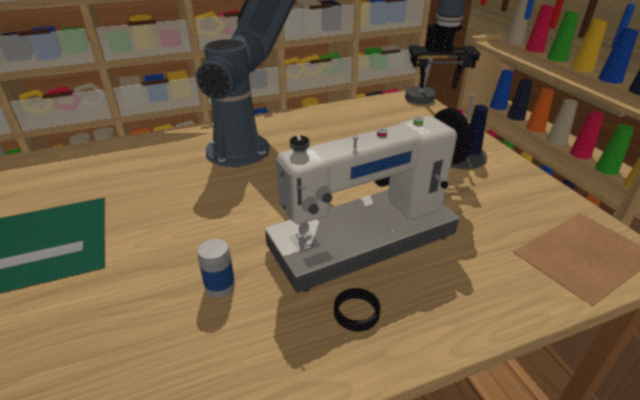

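View pics/top0.png

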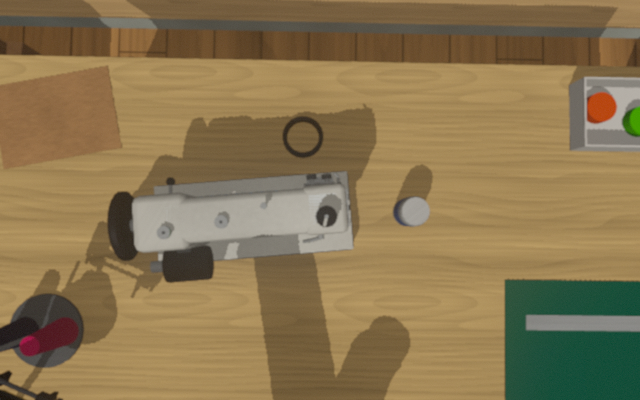

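View pics/wrist0.png

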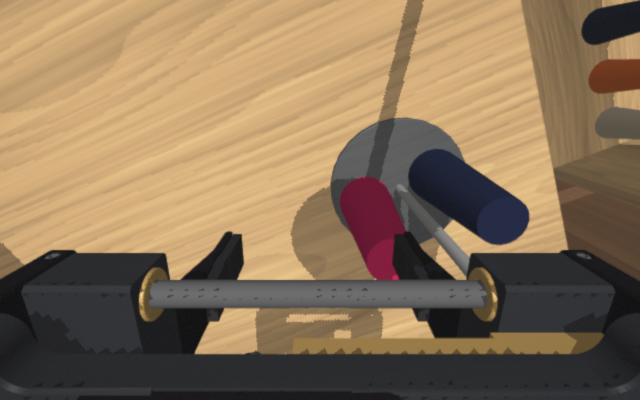

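```bash
cat > h.py <<'E'
from rig import bot
import numpy as np, cv2
def world(cam,u,v,z=None,depth=None,state=None):
    i=bot.camera_info(cam);K=i["K"]
    if cam=="wrist":
        M=np.eye(4);M[:3,:3]=state["tcp_rot"];M[:3,3]=state["position"];T=M@np.array(i["mount"])
        R=T[:3,:3];c=T[:3,3]
    else:
        R=i["R"].T;c=-R@i["t"]
    r=R@np.linalg.inv(K)@np.array([u,v,1.])
    return c+r*(depth if depth is not None else (z-c[2])/r[2])
E
python3 - <<'E'
from h import *
for cam in ["top","scene"]:
    p,d=bot.capture(cam)
    for th in ["machine","pressure_screw","stripe","bobbin_magenta","bobbin_green","glue_can","tape_roll"]:
        r=bot.trace(cam,th)
        for q in r[:2]:
            m=q["region"]; ys,xs=np.nonzero(m); dd=np.median(d[m]) if m.any() else 0
            print(cam,th,round(q["p"],2),np.round(q["bbox"]).tolist(),m.sum(),world(cam,xs.mean(),ys.mean(),depth=dd).round(4))
E
```

```text
top machine 0.61 [107.0, 175.0, 348.0, 281.0] 18892 [0.5585 0.1956 0.28  ]
top machine 0.19 [158.0, 228.0, 171.0, 236.0] 130 [0.5364 0.315  0.2965]
top pressure_screw 0.6 [317.0, 207.0, 337.0, 228.0] 365 [0.5697 0.0249 0.3172]
top bobbin_magenta 0.5 [214.0, 214.0, 228.0, 229.0] 131 [0.5582 0.2125 0.2964]
top bobbin_green 0.71 [108.0, 172.0, 350.0, 280.0] 19108 [0.5586 0.1956 0.2799]
top bobbin_green 0.68 [156.0, 224.0, 170.0, 236.0] 162 [0.5369 0.3148 0.2964]
top glue_can 0.59 [387.0, 195.0, 424.0, 228.0] 925 [ 0.5869 -0.1642  0.1141]
top tape_roll 0.93 [284.0, 119.0, 322.0, 156.0] 567 [0.7618 0.0746 0.025 ]
scene machine 0.64 [264.0, 106.0, 473.0, 293.0] 23775 [0.5951 0.1665 0.1591]
scene pressure_screw 0.72 [292.0, 134.0, 311.0, 155.0] 285 [0.5767 0.0234 0.3132]
scene stripe 0.83 [289.0, 135.0, 313.0, 155.0] 278 [0.5773 0.023  0.3132]
scene bobbin_magenta 0.61 [376.0, 128.0, 384.0, 137.0] 86 [0.5607 0.2123 0.2935]
scene bobbin_magenta 0.54 [290.0, 135.0, 314.0, 155.0] 238 [0.5784 0.0228 0.3137]
scene glue_can 0.67 [198.0, 239.0, 239.0, 299.0] 1781 [ 0.6065 -0.175   0.0763]
scene tape_roll 0.95 [336.0, 284.0, 382.0, 333.0] 1135 [0.7685 0.0716 0.0199]
```

The top view shows the screw head at about (327,217). The bobbins are at (221,221) and (164,231), the can at (411,212) and the tape at (303,137). In the world frame the screw is near (0.57, 0.024), with its top at about 0.317, which agrees with the given 0.316. I'll zoom in on the stripe for the starting angle, and raise the arm.

Run:
```python
from h import *
p=cv2.imread("pics/top0.png"); c=p[195:240,305:350]; a=cv2.resize(c,None,fx=10,fy=10,interpolation=cv2.INTER_CUBIC)
p=cv2.imread("pics/scene0.png"); c=p[122:167,280:315]; b=cv2.resize(c,None,fx=10,fy=10,interpolation=cv2.INTER_CUBIC)
cv2.imwrite("pics/zoom0.png",np.hstack([a,b]))
```

Request:
servo_tool:
  increments:
    - [1, [0, 0, -45], 0]
    - [1, [0, 0, -50], 0]
    - [1, [0, 0, -45], 0]
    - [1, [0, 0, -10], 0]
    - [1, [0, -40, 0], 0]

```text
time_s: 1.58
position: [0.2248, 0.5416, 0.3723]
tcp_rot: [[-0.924, 0.383, 0.001], [0.383, 0.924, 0.002], [-0.0, 0.002, -1.0]]
force: [-0.8, -1.6, -0.3]
opening: 0.516
```

View pics/zoom0.png

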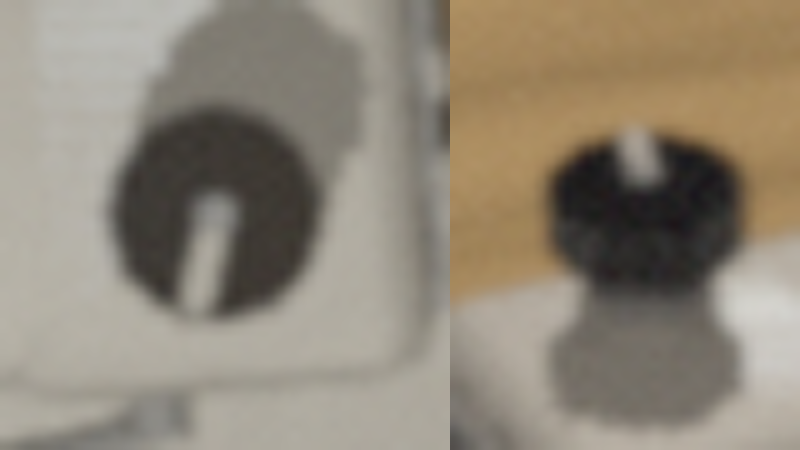

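The zoomed view shows the stripe running from the head centre at about (326.5,216) towards the robot, which is a world heading of about 170°. Next I travel to the far side of the screw with the fingers shut.

Request:
servo_tool:
  increments:
    - [1, [-40, -25, 0], 0]
    - [1, [-47, -29, 0], 0]
    - [1, [-47, -29, 0], 0]
    - [1, [-47, -29, 0], 0]
    - [1, [-47, -29, 0], 0]

```text
time_s: 2.2
position: [0.3807, 0.3211, 0.3713]
tcp_rot: [[-0.924, 0.383, -0.002], [0.383, 0.924, -0.001], [0.001, -0.002, -1.0]]
force: [0.7, 0.5, -0.2]
opening: 0.019
```

Request:
servo_tool:
  increments:
    - [1, [-47, -29, 0], 0]
    - [1, [-47, -29, 0], 0]
    - [1, [-47, -29, 0], 0]
    - [1, [-47, -29, 0], 0]
    - [1, [-40, -25, 0], 0]

```text
time_s: 2.82
position: [0.5376, 0.1035, 0.371]
tcp_rot: [[-0.923, 0.384, -0.003], [0.384, 0.923, 0.0], [0.002, -0.001, -1.0]]
force: [0.5, 0.3, -0.6]
opening: 0.007
```

Request:
servo_tool:
  increments:
    - [1, [-40, -25, 0], 0]
    - [1, [-20, -12, 0], 0]
    - [1, [0, 0, 0], 0]

```text
time_s: 3.2
position: [0.5785, 0.0476, 0.3713]
tcp_rot: [[-0.923, 0.385, -0.002], [0.385, 0.923, 0.001], [0.003, -0.0, -1.0]]
force: [0.1, -0.1, -0.4]
opening: 0.008
```

Run:
```python
from h import *
s=bot.read_state(); print(s["position"],s["opening"],s["joint_positions"],s["force"])
p,d=bot.capture("wrist"); cv2.imwrite("pics/w1.png",p)
for q in bot.trace("wrist","pressure_screw")[:2]:
    m=q["region"]; ys,xs=np.nonzero(m); print(q["p"],q["bbox"],np.median(d[m]),world("wrist",xs.mean(),ys.mean(),z=0.3163,state=s))
    (cx,cy),r=cv2.minEnclosingCircle(np.c_[xs,ys].astype(np.int32)); print(cx,cy,r,world("wrist",cx,cy,z=0.3163,state=s))
```

```text
[0.57846077 0.04756962 0.37126903] 0.0077906536142581485 [-6.33935379e+00  1.90895029e+01  7.67158858e+01  2.83943627e-02
  8.43411023e+01 -7.37236246e+01] [ 0.06050254 -0.06200813 -0.44042534]
0.61 [260.1, 181.2, 310.7, 236.8] 0.23187354 [0.56507543 0.02525246 0.3163    ]
283.47698974609375 209.96607971191406 27.079696655273438 [0.56477548 0.02515166 0.3163    ]
```

View pics/w1.png

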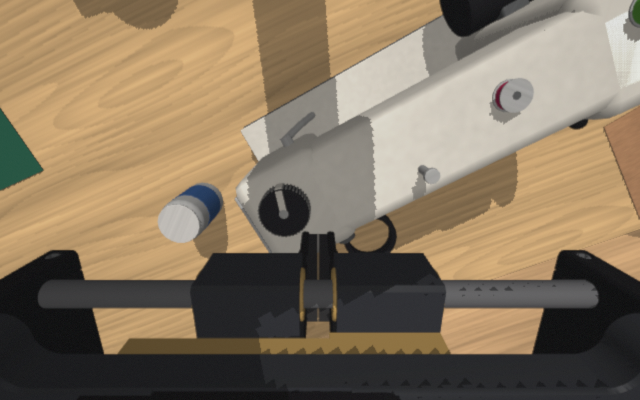

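The wrist view shows the shut fingertips at about (318,240), roughly 17–19 mm wide, and the screw at (284,210). The wrist and top estimates of the axis differ by 5 mm in x, so I'll refine both.

Run:
```python
from h import *
s=bot.read_state()
w,dw=bot.capture("wrist")
t=cv2.imread("pics/top0.png")
def rimfit(img,box,cam,z):
    x0,y0,x1,y1=box
    g=cv2.cvtColor(img[y0:y1,x0:x1],cv2.COLOR_BGR2GRAY); g=cv2.resize(g,None,fx=6,fy=6,interpolation=cv2.INTER_CUBIC)
    m=(g<75).astype(np.uint8); n,l,st,ce=cv2.connectedComponentsWithStats(m)
    k=1+np.argmax(st[1:,4]); m=(l==k).astype(np.uint8)
    c=max(cv2.findContours(m,cv2.RETR_EXTERNAL,cv2.CHAIN_APPROX_NONE)[0],key=cv2.contourArea)
    e=cv2.fitEllipse(cv2.convexHull(c)); u=e[0][0]/6-0.5+0.5/6+x0; v=e[0][1]/6-.5+.5/6+y0
    print(cam,u,v,np.array(e[1])/6,e[2],world(cam,u,v,z=z,state=s).round(4))
    return g
a=rimfit(t,(308,198,345,236),"top",0.3165)
b=rimfit(w,(250,172,320,240),"wrist",0.3165)
cv2.imwrite("pics/wz1.png",cv2.resize(w[165:345,220:420],None,fx=3,fy=3))
print(dw[190:230:8,270:300:6].round(4))
```

```text
top 326.1311543782552 215.73984654744467 [19.33556366 19.82143911] 18.158870697021484 [0.5698 0.0239 0.3165]
wrist 282.7021001180013 211.70647684733075 [51.29735311 52.23934937] 31.65860366821289 [0.565  0.0258 0.3165]
[[0.2347 0.2292 0.2329 0.2301 0.24  ]
 [0.2296 0.2291 0.2292 0.2301 0.2289]
 [0.232  0.2305 0.2304 0.2314 0.2316]
 [0.233  0.2324 0.2324 0.2338 0.2334]
 [0.2342 0.2352 0.2353 0.234  0.2347]]
```

View pics/wz1.png

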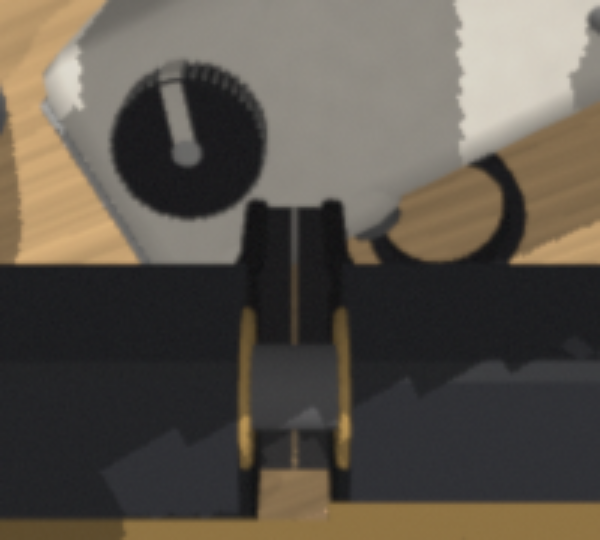

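The two axis estimates now agree to within 2–3 mm, at about (0.569, 0.024). The shut fingers show two outer ridges about 19 mm apart on their tool +x side, so the rim can sit across both. The plan is to press that outside face against the rim and orbit it anticlockwise about the axis. First I take a stand-off on the far side and go down to rim height.

Request:
servo_tool:
  increments:
    - [1, [-25, -15, 0], 0]
    - [1, [-20, -10, 0], 0]
    - [1, [0, 0, 35], 0]
    - [1, [0, 0, 32], 0]
    - [1, [0, 0, 0], 0]

```text
time_s: 3.98
position: [0.6086, 0.0088, 0.303]
tcp_rot: [[-0.924, 0.382, -0.007], [0.382, 0.924, 0.001], [0.007, -0.001, -1.0]]
force: [-0.1, 0.7, 1.2]
opening: 0.005
```

Run:
```python
from h import *
s=bot.read_state(); print(s["position"],s["force"],s["moment"])
p,d=bot.capture("wrist"); cv2.imwrite("pics/wz2.png",cv2.resize(p[125:325,200:440],None,fx=3,fy=3))
p,d=bot.capture("scene"); cv2.imwrite("pics/sz2.png",cv2.resize(p[60:180,230:390],None,fx=5,fy=5))
```

```text
[0.60858959 0.0087506  0.30295359] [-0.11712681  0.70373562  1.2244983 ] [ 0.01501466 -0.00108361  0.00272905]
```

View pics/wz2.png

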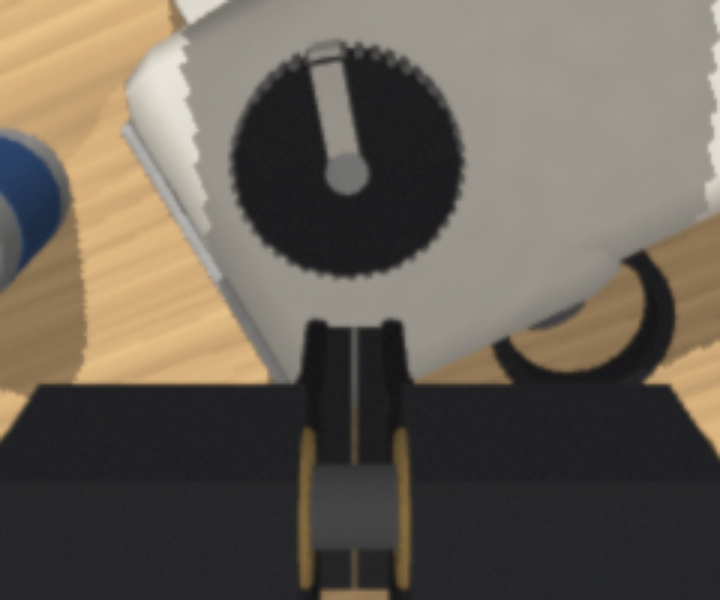

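View pics/sz2.png

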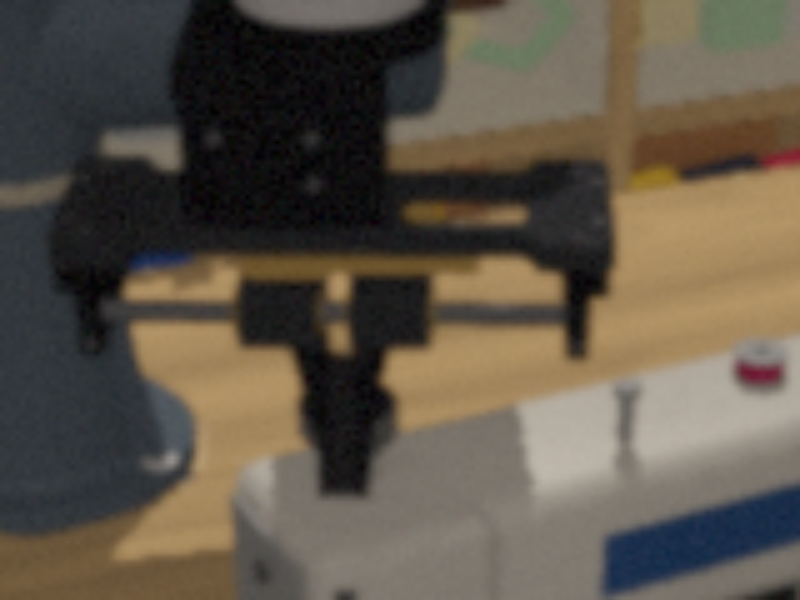

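The wrist view shows the screw hub centred straight ahead of the shut fingers, at about crop (347,173), which is full-frame pixel (315.5,182.5). The scene view shows the tips clear of the casting. Now I measure the axis in the tool frame.

```bash
cat >> h.py <<'E'
def look(name=None,z=0.317,thr=70):
    """screw top-face centre and stripe heading from wrist camera"""
    s=bot.read_state(); p,d=bot.capture("wrist")
    if name: cv2.imwrite(f"pics/{name}.png",cv2.resize(p[125:325,200:440],None,fx=3,fy=3))
    return s,p,d
def tool(s,X): return 1000*(s["tcp_rot"].T@(X-s["position"]))
E
python3 - <<'E'
from h import *
s,p,d=look()
for uv in [(315.5,182.5)]:
    for z in (.3163,.3175):
        X=world("wrist",*uv,z=z,state=s); print(X,tool(s,X))
# left/right/bottom edges of top face and finger front edge
for uv in [(200+232/3,178),(200+463/3,178),(316,125+275/3)]:
    X=world("wrist",*uv,z=.3165,state=s); print(tool(s,X).round(1))
for uv in [(200+316/3,125+320/3),(200+305/3,125+350/3),(200+400/3,125+320/3)]:
    X=world("wrist",*uv,z=.304,state=s); print("finger",tool(s,X).round(1))
E
```

```text
[0.57074383 0.02325086 0.3163    ] [42.91889572 -1.51679078 -9.89947261]
[0.57044047 0.02338781 0.3175    ] [ 43.25040487  -1.50575758 -11.09979053]
[ 45.3 -20.7 -10.1]
[ 45.3  18.  -10.1]
[ 24.4  -1.3 -10.1]
finger [10.2 -7.6  2.4]
finger [ 3.8 -9.8  2.4]
finger [10.2  8.5  2.4]
```

The axis is 43 mm ahead and 1.4 mm to tool −y, and contact should come at about 29 mm. I approach gently.

Request:
servo_tool:
  increments:
    - [1, [6, -1.4, 0], 0]
    - [1, [5, 0, 0], 0]
    - [1, [0, 0, 0], 0]

```text
time_s: 4.5
position: [0.5994, 0.0111, 0.3062]
tcp_rot: [[-0.924, 0.383, 0.001], [0.383, 0.924, -0.0], [-0.001, 0.0, -1.0]]
force: [-0.6, 0.3, -0.1]
opening: 0.005
```

Request:
servo_tool:
  increments:
    - [1, [1.5, 0, 0], 0]
    - [1, [0, 0, 0], 0]

```text
time_s: 4.75
position: [0.5984, 0.0114, 0.3056]
tcp_rot: [[-0.924, 0.383, 0.0], [0.383, 0.924, -0.0], [-0.0, -0.0, -1.0]]
force: [-0.4, 0.3, 0.3]
opening: 0.007
```

Request:
servo_tool:
  increments:
    - [1, [1.5, 0, 0], 0]
    - [1, [0, 0, 0], 0]

```text
time_s: 5.0
position: [0.597, 0.012, 0.3055]
tcp_rot: [[-0.924, 0.383, -0.0], [0.383, 0.924, 0.0], [0.0, -0.0, -1.0]]
force: [-0.0, 0.5, -0.2]
opening: 0.006
```

Request:
servo_tool:
  increments:
    - [1, [1, 0, 2], 0]
    - [1, [0, 0, 0], 0]

```text
time_s: 5.25
position: [0.5959, 0.0124, 0.3032]
tcp_rot: [[-0.924, 0.383, -0.001], [0.383, 0.924, 0.0], [0.001, -0.0, -1.0]]
force: [-0.2, 0.1, 1.0]
opening: 0.003
```

Request:
servo_tool:
  increments:
    - [1, [1, 0, 0], 0]
    - [1, [0, 0, 0], 0]

```text
time_s: 5.5
position: [0.5951, 0.0127, 0.3036]
tcp_rot: [[-0.924, 0.383, 0.0], [0.383, 0.924, -0.0], [-0.0, -0.0, -1.0]]
force: [-0.3, -0.2, 0.6]
opening: 0.004
```

Request:
servo_tool:
  increments:
    - [1, [1, 0, 0], 0]
    - [1, [0, 0, 0], 0]

```text
time_s: 5.75
position: [0.5948, 0.0129, 0.3037]
tcp_rot: [[-0.924, 0.383, 0.002], [0.383, 0.924, -0.001], [-0.002, 0.0, -1.0]]
force: [1.7, -0.6, -1.2]
opening: 0.009
```

Request:
servo_tool:
  increments:
    - [1, [1, 0, 0], 0]
    - [1, [0, 0, 0], 0]

```text
time_s: 6.0
position: [0.5946, 0.013, 0.3038]
tcp_rot: [[-0.924, 0.383, 0.003], [0.383, 0.924, -0.001], [-0.003, 0.0, -1.0]]
force: [4.0, -2.2, -2.3]
opening: 0.007
```

Contact is made at about 2.7 N/mm compliance. I press a little more and start the orbit with 10° rows.

Request:
servo_tool:
  increments:
    - [1, [1.2, 0, 0], 0]
    - [1, [0.4, 4.2, 0], -10]
    - [1, [0.4, 4.2, 0], -10]

```text
time_s: 6.38
position: [0.5968, 0.0219, 0.3041]
tcp_rot: [[-0.999, 0.039, 0.007], [0.039, 0.999, -0.0], [-0.007, 0.0, -1.0]]
force: [7.5, -0.1, -3.2]
opening: 0.007
```

Run:
```python
from h import *
s,p,d=look("wz3"); print(s["position"],s["force"],"tool",s["tcp_rot"].T@s["force"],s["joint_positions"][5])
X=np.array([.5705,.0233,.3163]); print(tool(s,X))
```

```text
[0.59679197 0.02189774 0.30405052] [ 7.54036247 -0.13535687 -3.1770215 ] tool [-7.51835689  0.1565431   3.22779446] -96.4279079319078
[ 26.24338328   0.38387085 -12.42664654]
```

View pics/wz3.png

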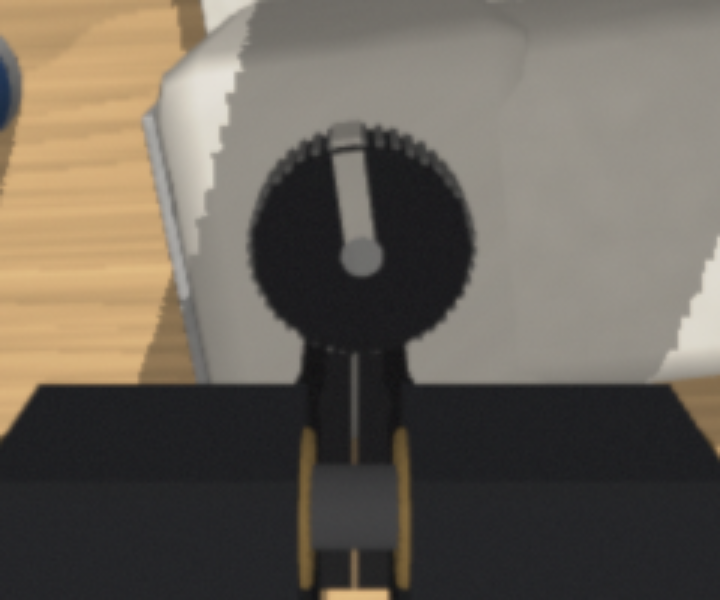

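The orbit works: the tool turned 20°, and the stripe kept its place relative to the fingers (crop (347,170) from hub (361,257)), at 7.5 N. I continue.

Request:
servo_tool:
  increments:
    - [1, [0.3, 4.3, 0], -10]
    - [1, [0.3, 4.3, 0], -10]
    - [1, [0.3, 4.3, 0], -10]
    - [1, [0.3, 4.3, 0], -10]
    - [1, [0.3, 4.3, 0], -10]

```text
time_s: 7.05
position: [0.5884, 0.0448, 0.3042]
tcp_rot: [[-0.671, -0.741, 0.006], [-0.741, 0.671, 0.007], [-0.009, 0.0, -1.0]]
force: [6.0, 6.3, -0.2]
opening: 0.008
```

Run:
```python
from h import *
s,p,d=look("wz4"); print(s["position"],s["force"],"tool",s["tcp_rot"].T@s["force"],s["joint_positions"])
X=np.array([.5705,.0233,.3163]); print(tool(s,X))
```

```text
[0.58842251 0.04475987 0.3041627 ] [ 6.01856965  6.28598098 -0.22479696] tool [-8.69714253 -0.23906772  0.29971603] [  -6.70685761   22.63465279   81.66262191    0.42157398   75.42481552
 -144.63079424]
[ 27.83122414  -1.12660158 -12.37780713]
```

View pics/wz4.png

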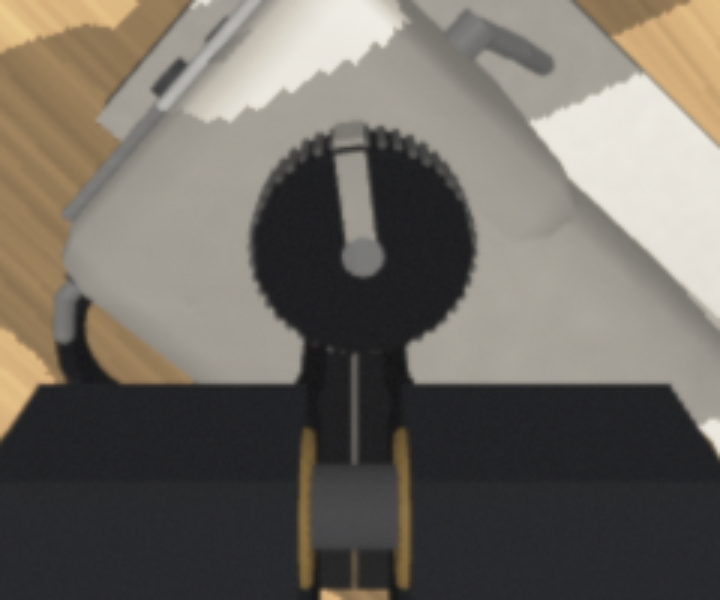

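No slip: the tool is at yaw 227.9°, and the stripe is unmoved relative to the tool (crop (350,140)). I do one more row to 80°, back off radially 12 mm, and rewind by orbiting clockwise at stand-off.

Request:
servo_tool:
  increments:
    - [1, [0.3, 4.3, 0], -10]
    - [1, [0, 0, 0], 0]
    - [1, [-6, 0, 0], 0]
    - [1, [-9, 0, 0], 0]
    - [1, [0, 0, 0], 0]

```text
time_s: 7.72
position: [0.5908, 0.0574, 0.3033]
tcp_rot: [[-0.537, -0.844, -0.001], [-0.844, 0.537, -0.0], [0.001, 0.001, -1.0]]
force: [-0.3, 0.0, 0.2]
opening: 0.004
```

Run:
```python
from h import *
s=bot.read_state(); print(s["position"],s["joint_positions"][5],np.degrees(np.arctan2(s["tcp_rot"][1,0],s["tcp_rot"][0,0])))
P=[((.5946,.0130),157.5),((.59679,.0219),177.76),((.58842,.04476),227.8)]
A=[];b=[]
for (x,y),t in P:
    c,q=np.cos(np.radians(t)),np.sin(np.radians(t))
    # axis = tcp + a*ex + b*ey, ex=(c,q), ey=(q,-c)
    A+=[[1,0,-c,-q],[0,1,-q,c]]; b+=[x,y]
r=np.linalg.lstsq(np.array(A),np.array(b),rcond=None); print(r[0],r[1])
X=np.array([r[0][0],r[0][1],.3163]); print(tool(s,X))
```

```text
[0.59078726 0.0574098  0.30326208] -152.75734342715091 -122.46302362756327
[0.56878355 0.02439701 0.02819019 0.00097298] [3.17305349e-07]
[ 39.67470433   0.86020767 -13.00664007]
```

Fitting the axis from three contact poses gives (0.5688, 0.0244), and the rim sits at tool (28, 1) in contact, which matches the camera. I now rewind clockwise around the axis at stand-off, 30 rows of 10.3°.

Request:
servo_tool:
  increments:
    - [1, [0.8, -7.1, 0], 10.3]
    - [1, [0.8, -7.1, 0], 10.3]
    - [1, [0.8, -7.1, 0], 10.3]
    - [1, [0.8, -7.1, 0], 10.3]
    - [1, [0.8, -7.1, 0], 10.3]

```text
time_s: 8.35
position: [0.6082, 0.0267, 0.3033]
tcp_rot: [[-0.995, -0.098, -0.001], [-0.098, 0.995, -0.0], [0.001, -0.0, -1.0]]
force: [-0.6, 0.3, 0.4]
opening: 0.006
```

Request:
servo_tool:
  increments:
    - [1, [0.8, -7.1, 0], 10.3]
    - [1, [0.8, -7.1, 0], 10.3]
    - [1, [0.8, -7.1, 0], 10.3]
    - [1, [0.8, -7.1, 0], 10.3]
    - [1, [0.8, -7.1, 0], 10.3]

```text
time_s: 8.98
position: [0.5956, -0.0057, 0.3033]
tcp_rot: [[-0.696, 0.718, -0.001], [0.718, 0.696, -0.0], [0.001, -0.001, -1.0]]
force: [0.0, 0.1, 0.4]
opening: 0.008
```

```bash
cat > st.py <<'E'
from h import *
s=bot.read_state()
yaw=np.degrees(np.arctan2(s["tcp_rot"][1,0],s["tcp_rot"][0,0]))
print("t",s["time_s"],"q",s["joint_positions"].round(1),"yaw",yaw.round(2),"axis in tool",tool(s,np.array([.5688,.0244,.3163])).round(2),"F tool",(s["tcp_rot"].T@s["force"]).round(1))
E
python3 st.py
```

```text
t 8.975 q [-11.3  23.3  80.6  -0.   76.1 -55.4] yaw 134.13 axis in tool [ 40.23   1.7  -12.96] F tool [ 0.1  0.1 -0.4]
```

Request:
servo_tool:
  increments:
    - [1, [0.8, -7.1, 0], 10.3]
    - [1, [0.8, -7.1, 0], 10.3]
    - [1, [0.8, -7.1, 0], 10.3]
    - [1, [0.8, -7.1, 0], 10.3]
    - [1, [0.8, -7.1, 0], 10.3]

```text
time_s: 9.6
position: [0.5624, -0.0159, 0.3034]
tcp_rot: [[0.128, 0.992, -0.001], [0.992, -0.128, -0.0], [-0.0, -0.001, -1.0]]
force: [-0.2, 0.1, -0.3]
opening: 0.002
```

Request:
servo_tool:
  increments:
    - [1, [0.8, -7.1, 0], 10.3]
    - [1, [0.8, -7.1, 0], 10.3]
    - [1, [0.8, -7.1, 0], 10.3]
    - [1, [0.8, -7.1, 0], 10.3]
    - [1, [0.8, -7.1, 0], 10.3]

```text
time_s: 10.22
position: [0.5338, 0.0037, 0.3034]
tcp_rot: [[0.856, 0.517, -0.001], [0.517, -0.856, -0.0], [-0.001, -0.0, -1.0]]
force: [0.3, 0.2, -0.2]
opening: 0.007
```

Request:
servo_tool:
  increments:
    - [1, [0.8, -7.1, 0], 10.3]
    - [1, [0.8, -7.1, 0], 10.3]
    - [1, [0.8, -7.1, 0], 10.3]
    - [1, [0.8, -7.1, 0], 10.3]
    - [1, [0.8, -7.1, 0], 10.3]

```text
time_s: 10.85
position: [0.5313, 0.0383, 0.3035]
tcp_rot: [[0.938, -0.348, -0.001], [-0.348, -0.938, -0.0], [-0.001, 0.001, -1.0]]
force: [-0.3, 0.5, 0.8]
opening: 0.008
```

```bash
python3 st.py
```

```text
t 10.85 q [ -7.9  17.9  89.3  -0.   72.9 102.5] yaw -20.36 axis in tool [ 3.999e+01 -2.000e-02 -1.287e+01] F tool [-0.5 -0.4 -0.8]
```

Request:
servo_tool:
  increments:
    - [1, [0.8, -7.1, 0], 10.3]
    - [1, [0.8, -7.1, 0], 10.3]
    - [1, [0.8, -7.1, 0], 10.3]
    - [1, [0.8, -7.1, 0], 10.3]
    - [1, [0, 0, 0], 0]

```text
time_s: 11.48
position: [0.5504, 0.0591, 0.3034]
tcp_rot: [[0.484, -0.875, -0.001], [-0.875, -0.484, -0.0], [-0.0, 0.001, -1.0]]
force: [0.8, 0.6, -0.1]
opening: 0.008
```

Run:
```python
import st
from h import *
s,p,d=look("wz5")
```

```text
t 11.475 q [ -5.4  19.7  86.5  -0.   73.8 145.6] yaw -61.07 axis in tool [ 39.26   0.68 -12.91] F tool [-0.1 -0.9  0.1]
```

View pics/wz5.png

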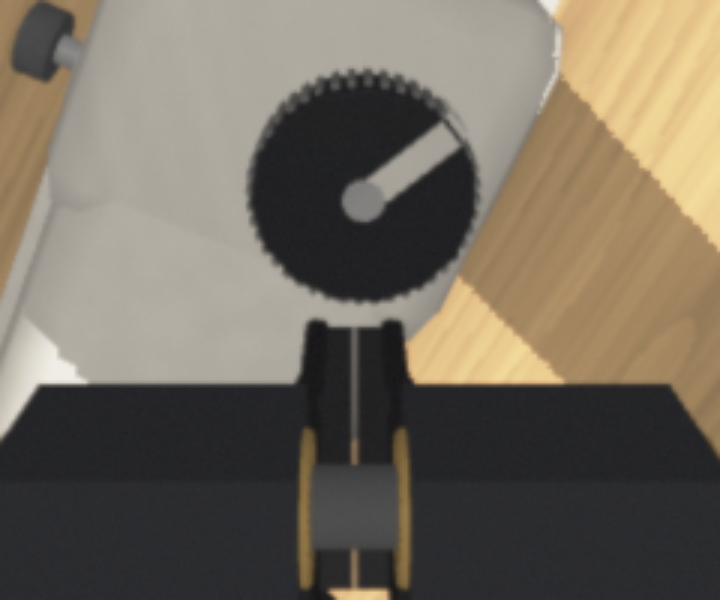

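The stripe is now at crop (440,135) from hub (362,200), a world heading of about 245°, so it has turned about 80° with no slip. I re-engage.

Request:
servo_tool:
  increments:
    - [1, [8, 0, 0], 0]
    - [1, [3, 0, 0], 0]
    - [1, [2, 0, 0], 0]
    - [1, [0, 0, 0], 0]

```text
time_s: 12.02
position: [0.5548, 0.0501, 0.3035]
tcp_rot: [[0.482, -0.876, -0.004], [-0.876, -0.482, 0.006], [-0.007, 0.001, -1.0]]
force: [-3.7, 7.6, 2.2]
opening: 0.005
```

```bash
python3 st.py
```

```text
t 12.025 q [ -6.5  20.1  85.9   0.3  74.3 144.6] yaw -61.18 axis in tool [ 29.2    0.1  -13.02] F tool [-8.5 -0.4 -2.1]
```

Request:
servo_tool:
  increments:
    - [1, [0.3, 4.4, 0], -10]
    - [1, [0.3, 4.4, 0], -10]
    - [1, [0.3, 4.4, 0], -10]
    - [1, [0.3, 4.4, 0], -10]
    - [1, [0.3, 4.4, 0], -10]

```text
time_s: 12.65
position: [0.5396, 0.0315, 0.3035]
tcp_rot: [[0.982, -0.188, -0.009], [-0.188, -0.982, 0.002], [-0.009, 0.0, -1.0]]
force: [-9.9, 1.7, 6.5]
opening: 0.006
```

```bash
python3 st.py
```

```text
t 12.65 q [-8.5 18.8 87.9  0.  73.8 92.3] yaw -10.81 axis in tool [ 29.92   1.5  -13.08] F tool [-10.1   0.2  -6.5]
```

Request:
servo_tool:
  increments:
    - [1, [0.2, 4.3, -0.3], -10]
    - [1, [0.2, 4.3, -0.3], -10]
    - [1, [0.2, 4.3, -0.3], -10]
    - [1, [0.2, 4.3, -0.2], -10]
    - [1, [0.2, 4.3, 0], -10]

```text
time_s: 13.28
position: [0.5437, 0.0077, 0.304]
tcp_rot: [[0.775, 0.632, -0.01], [0.632, -0.775, -0.005], [-0.011, -0.003, -1.0]]
force: [-7.8, -6.4, 2.8]
opening: 0.005
```

```bash
python3 st.py
```

```text
t 13.275 q [-10.7  19.1  87.4  -0.4  74.1  40.2] yaw 39.17 axis in tool [ 29.85   2.9  -12.61] F tool [-10.2   0.   -2.7]
```

Run:
```python
from h import *
s,p,d=look("wz6")
```

```text
(no output)
```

View pics/wz6.png

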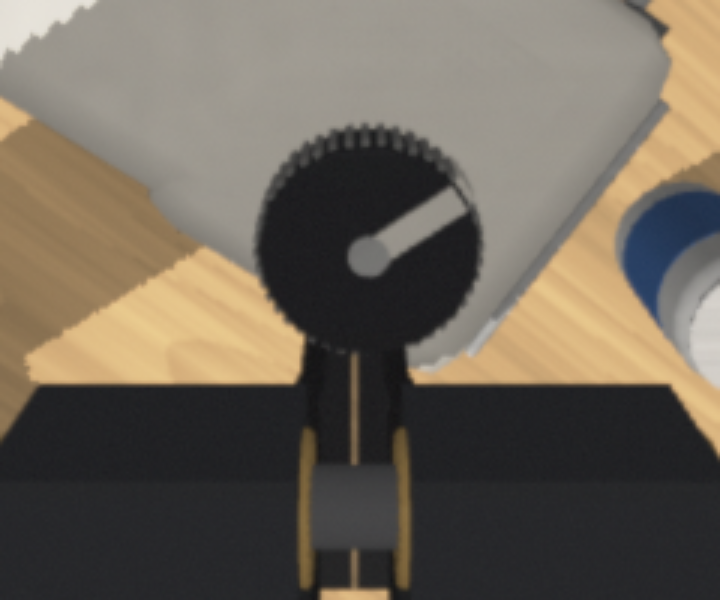

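No slip (the stripe is still at about +55° in the tool view), but the hub has drifted to crop x=368, about 3 mm to +y. I lengthen the tangential step slightly.

Request:
servo_tool:
  increments:
    - [1, [0.1, 4.8, 0], -10]
    - [1, [0.1, 4.8, 0], -10]
    - [1, [0.1, 4.8, 0], -10]
    - [1, [0.1, 4.8, 0], -10]
    - [1, [0.1, 4.8, 0], -10]

```text
time_s: 13.95
position: [0.5673, -0.0047, 0.3043]
tcp_rot: [[0.015, 1.0, -0.003], [1.0, -0.015, -0.006], [-0.006, -0.003, -1.0]]
force: [-0.6, -5.9, -1.0]
opening: 0.006
```

```bash
python3 st.py
```

```text
t 13.95 q [-11.6  20.9  84.5  -0.4  74.7 -10.6] yaw 89.13 axis in tool [ 29.04   1.03 -12.13] F tool [-5.9 -0.6  1.1]
```

Request:
servo_tool:
  increments:
    - [1, [0.8, 4.5, 0], -10]
    - [1, [0.6, 4.5, 0], -10]
    - [1, [0.4, 4.5, 0], -10]
    - [1, [0.3, 4.5, 0], -10]
    - [1, [0.3, 4.5, 0], -10]

```text
time_s: 14.58
position: [0.5897, 0.0051, 0.3046]
tcp_rot: [[-0.756, 0.655, 0.003], [0.655, 0.756, -0.005], [-0.005, -0.002, -1.0]]
force: [1.1, -4.1, -2.6]
opening: 0.008
```

```bash
python3 st.py
```

```text
t 14.575 q [-10.2  22.7  81.5  -0.3  75.6 -59.3] yaw 139.11 axis in tool [ 28.37   0.89 -11.81] F tool [-3.5 -2.4  2.7]
```

The press force has fallen to 3.5 N, which is marginal for grip. I press in about 1.5 mm, ease z, and look.

Request:
servo_tool:
  increments:
    - [1, [1.6, 0, 0.8], 0]
    - [1, [0, 0, 0], 0]

```text
time_s: 14.82
position: [0.5899, 0.0055, 0.3047]
tcp_rot: [[-0.751, 0.66, 0.007], [0.66, 0.751, -0.007], [-0.01, -0.0, -1.0]]
force: [4.9, -6.8, -0.4]
opening: 0.004
```

Run:
```python
import st
from h import *
s,p,d=look("wz7")
```

```text
t 14.825 q [-10.1  22.6  81.7  -0.3  75.3 -58.8] yaw 138.71 axis in tool [ 28.15   0.27 -11.89] F tool [-8.2 -1.9  0.5]
```

View pics/wz7.png

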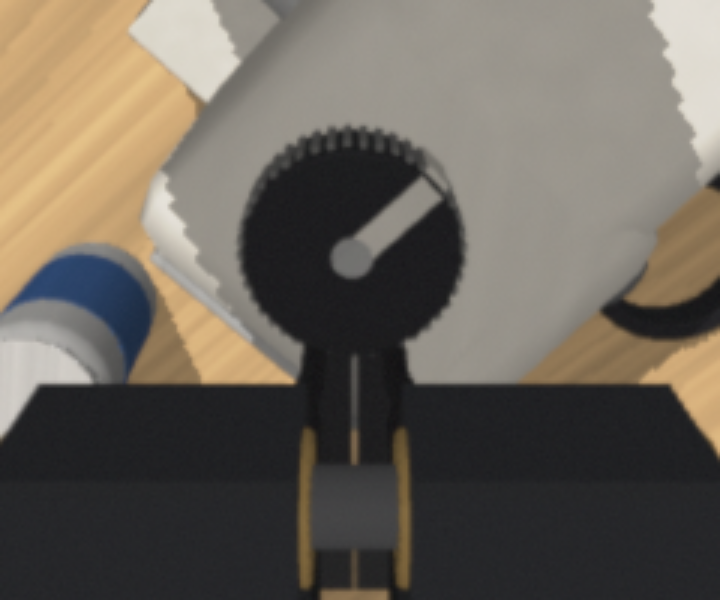

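No slip: the stripe heading is about 90°, so the turn is about 280°, matching the travel. Force is 8 N. I continue.

Request:
servo_tool:
  increments:
    - [1, [0.4, 4.3, 0], -10]
    - [1, [0.4, 4.3, 0], -10]
    - [1, [0.4, 4.3, 0], -10]
    - [1, [0.4, 4.3, 0], -10]
    - [1, [0.4, 4.3, 0], -10]

```text
time_s: 15.5
position: [0.5966, 0.0283, 0.3049]
tcp_rot: [[-0.988, -0.157, 0.01], [-0.157, 0.988, -0.001], [-0.009, -0.002, -1.0]]
force: [6.1, -0.3, -1.8]
opening: 0.002
```

```bash
python3 st.py
```

```text
t 15.5 q [  -8.    23.1   80.7    0.    75.6 -107. ] yaw -170.98 axis in tool [ 27.94   0.47 -11.67] F tool [-6.  -1.2  1.9]
```

Request:
servo_tool:
  increments:
    - [1, [0.7, 4.3, 0], -10]
    - [1, [0.6, 4.3, 0], -10]
    - [1, [0.5, 4.3, 0], -10]
    - [1, [0.4, 4.3, 0], -10]
    - [1, [0, 0, 0], 0]

```text
time_s: 16.12
position: [0.5869, 0.0459, 0.305]
tcp_rot: [[-0.659, -0.752, 0.008], [-0.752, 0.659, 0.005], [-0.009, -0.003, -1.0]]
force: [6.1, 6.0, 0.9]
opening: 0.005
```

Run:
```python
import st
from h import *
s,p,d=look("wz8")
```

```text
t 16.125 q [  -6.6   22.4   81.9    0.3   75.2 -145.4] yaw -131.2 axis in tool [ 28.05  -0.57 -11.57] F tool [-8.5 -0.7 -0.8]
```

View pics/wz8.png

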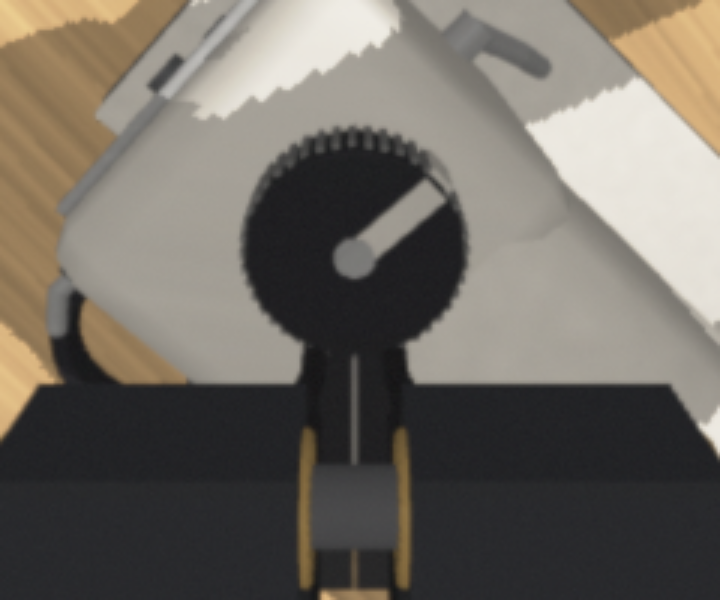

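The turn so far is about 370° (stripe heading ≈179°). I do one more row, then back off and rewind again.

Request:
servo_tool:
  increments:
    - [1, [0.3, 4.4, 0], -10]
    - [1, [0, 0, 0], 0]
    - [1, [-6, 0, 0], 0]
    - [1, [-9, 0, 0], 0]
    - [1, [0, 0, 0], 0]

```text
time_s: 16.8
position: [0.5882, 0.0596, 0.3036]
tcp_rot: [[-0.518, -0.856, -0.001], [-0.856, 0.518, -0.0], [0.001, 0.0, -1.0]]
force: [0.4, -0.7, -1.2]
opening: 0.006
```

Run:
```python
import st
from h import *
s,p,d=look("wz9")
t,_=bot.capture("top"); a=cv2.resize(t[195:240,305:350],None,fx=10,fy=10,interpolation=cv2.INTER_CUBIC)
cv2.imwrite("pics/tz9.png",a)
```

```text
t 16.8 q [  -5.    22.9   81.3   -0.    75.8 -153.8] yaw -121.18 axis in tool [ 40.18  -1.58 -12.71] F tool [ 0.4 -0.7  1.2]
```

View pics/wz9.png

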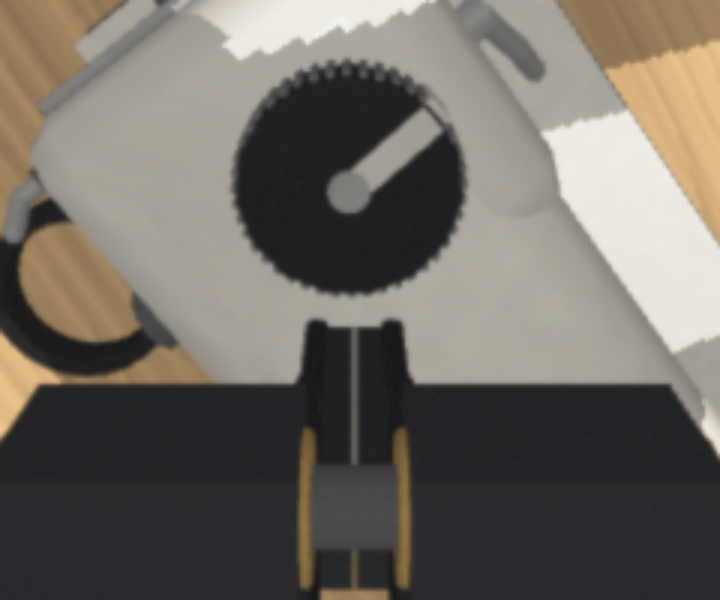

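The stripe heading is now about 190° and the start was about 169° from the same camera, so the turn is about 381° with 339° to go. I rewind.

Request:
servo_tool:
  increments:
    - [1, [0.5, -7.1, 0], 10.3]
    - [1, [0.5, -7.1, 0], 10.3]
    - [1, [0.5, -7.1, 0], 10.3]
    - [1, [0.5, -7.1, 0], 10.3]
    - [1, [0.5, -7.1, 0], 10.3]

```text
time_s: 17.52
position: [0.6074, 0.0302, 0.3037]
tcp_rot: [[-0.993, -0.121, -0.001], [-0.121, 0.993, -0.0], [0.001, -0.0, -1.0]]
force: [0.3, -0.0, -0.5]
opening: 0.007
```

Request:
servo_tool:
  increments:
    - [1, [0.6, -7.1, 0], 10.3]
    - [1, [0.6, -7.1, 0], 10.3]
    - [1, [0.6, -7.1, 0], 10.3]
    - [1, [0.6, -7.1, 0], 10.3]
    - [1, [0.6, -7.1, 0], 10.3]

```text
time_s: 18.15
position: [0.5965, -0.0025, 0.3037]
tcp_rot: [[-0.712, 0.702, -0.001], [0.702, 0.712, -0.0], [0.0, -0.001, -1.0]]
force: [-0.4, -0.1, 0.0]
opening: 0.004
```

```bash
python3 st.py
```

```text
t 18.15 q [-11.   23.4  80.5  -0.   76.1 -56.4] yaw 135.42 axis in tool [ 38.63  -0.24 -12.56] F tool [ 0.2 -0.3 -0. ]
```

Request:
servo_tool:
  increments:
    - [1, [0.5, -7.0, 0], 10.3]
    - [1, [0.5, -7.0, 0], 10.3]
    - [1, [0.5, -7.0, 0], 10.3]
    - [1, [0.5, -7.0, 0], 10.3]
    - [1, [0.5, -7.0, 0], 10.3]

```text
time_s: 18.77
position: [0.5646, -0.0146, 0.3037]
tcp_rot: [[0.106, 0.994, -0.001], [0.994, -0.106, -0.0], [-0.0, -0.001, -1.0]]
force: [-1.3, -1.2, 0.2]
opening: 0.001
```

Request:
servo_tool:
  increments:
    - [1, [0.6, -7.0, 0], 10.3]
    - [1, [0.6, -7.0, 0], 10.3]
    - [1, [0.6, -7.0, 0], 10.3]
    - [1, [0.6, -7.0, 0], 10.3]
    - [1, [0.6, -7.0, 0], 10.3]

```text
time_s: 19.4
position: [0.5356, 0.0032, 0.3038]
tcp_rot: [[0.844, 0.536, -0.0], [0.536, -0.844, -0.0], [-0.001, 0.0, -1.0]]
force: [-0.1, 0.1, -0.2]
opening: 0.007
```

```bash
python3 st.py
```

```text
t 19.4 q [-11.6  18.1  88.9  -0.   73.   46. ] yaw 32.42 axis in tool [ 39.42  -0.07 -12.5 ] F tool [-0.  -0.1  0.2]
```

Request:
servo_tool:
  increments:
    - [1, [0.6, -7.0, 0], 10.3]
    - [1, [0.6, -7.0, 0], 10.3]
    - [1, [0.6, -7.0, 0], 10.3]
    - [1, [0.6, -7.0, 0], 10.3]
    - [1, [0.6, -7.0, 0], 10.3]

```text
time_s: 20.02
position: [0.5314, 0.0371, 0.3038]
tcp_rot: [[0.945, -0.327, -0.0], [-0.327, -0.945, -0.0], [-0.0, 0.0, -1.0]]
force: [-0.5, 0.5, 0.2]
opening: 0.005
```

Request:
servo_tool:
  increments:
    - [1, [0.6, -7.0, 0], 10.3]
    - [1, [0.6, -7.0, 0], 10.3]
    - [1, [0.6, -7.0, 0], 10.3]
    - [1, [0.6, -7.0, 0], 10.3]
    - [1, [0.6, -7.0, 0], 10.3]

```text
time_s: 20.65
position: [0.5553, 0.0614, 0.3038]
tcp_rot: [[0.333, -0.943, -0.0], [-0.943, -0.333, -0.0], [0.0, 0.0, -1.0]]
force: [-0.6, -0.4, -0.2]
opening: 0.004
```

Run:
```python
import st
from h import *
s,p,d=look("wz10")
```

```text
t 20.65 q [ -5.1  20.1  85.8  -0.   74.1 155.4] yaw -70.56 axis in tool [ 39.36  -0.39 -12.47] F tool [0.2 0.7 0.2]
```

View pics/wz10.png

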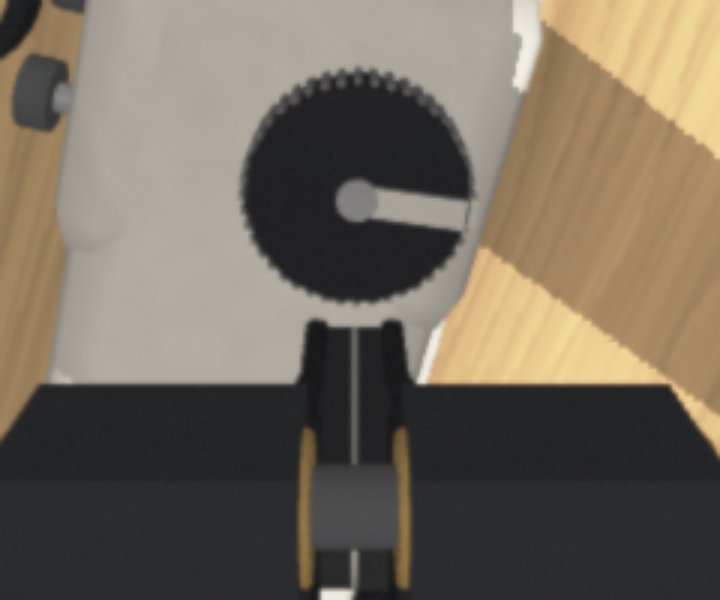

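The stripe is at tool angle 99°, a heading of 190°, so it did not move during the rewind. I engage 3 mm lower in tool y so that a little extra rolling can add the last 20°.

Request:
servo_tool:
  increments:
    - [1, [8, -3, 0], 0]
    - [1, [3, 0, 0], 0]
    - [1, [1.5, 0, 0], 0]
    - [1, [0, 0, 0], 0]

```text
time_s: 21.2
position: [0.5614, 0.0533, 0.3039]
tcp_rot: [[0.34, -0.94, -0.002], [-0.94, -0.34, 0.006], [-0.007, -0.0, -1.0]]
force: [-1.6, 7.9, 1.5]
opening: 0.0
```

```bash
python3 st.py
```

```text
t 21.2 q [ -6.1  20.6  85.    0.4  74.5 153.9] yaw -70.13 axis in tool [ 29.62   2.86 -12.63] F tool [-7.9 -1.2 -1.4]
```

Request:
servo_tool:
  increments:
    - [1, [0.1, 4.6, 0], -10]
    - [1, [0.1, 4.6, -0.2], -10]
    - [1, [0.1, 4.6, -0.2], -10]
    - [1, [0.1, 4.6, -0.2], -10]
    - [1, [0.1, 4.6, -0.2], -10]

```text
time_s: 21.82
position: [0.5413, 0.0378, 0.304]
tcp_rot: [[0.941, -0.338, -0.01], [-0.338, -0.941, 0.004], [-0.01, -0.0, -1.0]]
force: [-7.7, 3.9, 3.8]
opening: 0.002
```

```bash
python3 st.py
```

```text
t 21.825 q [-7.900e+00  1.900e+01  8.760e+01  1.000e-01  7.400e+01  1.018e+02] yaw -19.76 axis in tool [ 30.25   3.28 -12.58] F tool [-8.6 -1.1 -3.7]
```

Request:
servo_tool:
  increments:
    - [1, [0.1, 4.7, -0.2], -10]
    - [1, [0.1, 4.7, -0.2], -10]
    - [1, [0.1, 4.7, -0.2], -10]
    - [1, [0.1, 4.7, -0.2], -10]
    - [1, [0.1, 4.7, 0], -10]

```text
time_s: 22.45
position: [0.5412, 0.0118, 0.3044]
tcp_rot: [[0.864, 0.503, -0.012], [0.503, -0.864, -0.003], [-0.011, -0.004, -1.0]]
force: [-7.4, -3.2, 2.2]
opening: 0.006
```

```bash
python3 st.py
```

```text
t 22.45 q [-10.4  18.9  87.6  -0.3  74.1  49.4] yaw 30.23 axis in tool [ 30.05   2.98 -12.26] F tool [-8.  -1.  -2.1]
```

Request:
servo_tool:
  increments:
    - [1, [0.3, 4.7, 0], -10]
    - [1, [0.3, 4.7, 0], -10]
    - [1, [0.3, 4.7, 0], -10]
    - [1, [0.3, 4.7, 0], -10]
    - [1, [0.3, 4.7, 0], -10]

```text
time_s: 23.08
position: [0.5627, -0.0041, 0.3048]
tcp_rot: [[0.171, 0.985, -0.005], [0.985, -0.171, -0.007], [-0.008, -0.004, -1.0]]
force: [-1.9, -7.2, -2.2]
opening: 0.009
```

```bash
python3 st.py
```

```text
t 23.075 q [-11.6  20.5  85.   -0.5  74.7  -1.6] yaw 80.18 axis in tool [ 29.07   1.14 -11.77] F tool [-7.4 -0.6  2.3]
```

Request:
servo_tool:
  increments:
    - [1, [0.6, 4.6, 0.3], -10]
    - [1, [0.6, 4.6, 0.3], -10]
    - [1, [0.6, 4.6, 0.2], -10]
    - [1, [0.6, 4.6, 0], -10]
    - [1, [0.6, 4.6, 0], -10]

```text
time_s: 23.7
position: [0.5869, 0.0024, 0.3049]
tcp_rot: [[-0.645, 0.764, 0.002], [0.764, 0.645, -0.007], [-0.007, -0.003, -1.0]]
force: [1.7, -5.8, -0.5]
opening: 0.005
```

Run:
```python
import st
from h import *
s,p,d=look("wz11")
```

```text
t 23.7 q [-10.5  22.4  81.9  -0.4  75.5 -50.5] yaw 130.17 axis in tool [ 28.41   0.32 -11.58] F tool [-5.5 -2.5  0.6]
```

View pics/wz11.png

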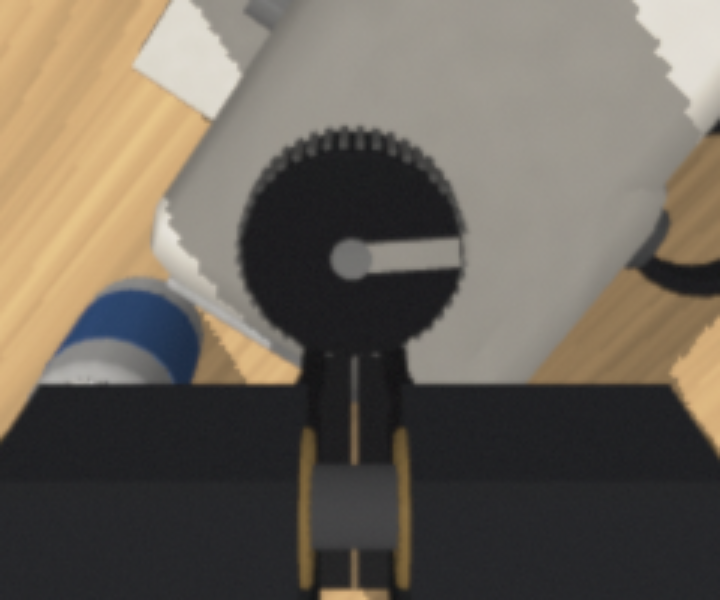

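The stripe heading is about 45°, so the turn is about 596° with 124° left. Force is 5.5 N; I press slightly more and go on.

Request:
servo_tool:
  increments:
    - [1, [1.2, 4.6, 0], -10]
    - [1, [0.7, 4.6, 0], -10]
    - [1, [0.5, 4.6, 0], -10]
    - [1, [0.5, 4.6, 0], -10]
    - [1, [0.5, 4.6, 0], -10]

```text
time_s: 24.38
position: [0.597, 0.025, 0.3052]
tcp_rot: [[-1.0, -0.003, 0.006], [-0.003, 1.0, -0.004], [-0.006, -0.004, -1.0]]
force: [4.0, -1.9, -1.4]
opening: 0.006
```

```bash
python3 st.py
```

```text
t 24.375 q [ -8.2  23.2  80.5  -0.2  75.9 -98.3] yaw -179.83 axis in tool [ 28.12  -0.52 -11.31] F tool [-4.  -1.9  1.4]
```

Request:
servo_tool:
  increments:
    - [1, [1.8, 4.4, 0.3], -10]
    - [1, [1.0, 4.5, 0], -10]
    - [1, [0.8, 4.5, 0], -10]
    - [1, [0.8, 4.5, 0], -10]
    - [1, [0.8, 4.5, 0], -10]

```text
time_s: 25.0
position: [0.5861, 0.0468, 0.3054]
tcp_rot: [[-0.64, -0.768, 0.01], [-0.768, 0.64, 0.001], [-0.007, -0.007, -1.0]]
force: [7.7, 3.6, -1.6]
opening: 0.007
```

Run:
```python
import st
from h import *
s,p,d=look("wz12")
```

```text
t 25.0 q [-6.400e+00  2.230e+01  8.200e+01  1.000e-01  7.510e+01 -1.466e+02] yaw -129.81 axis in tool [ 28.14  -1.14 -11.15] F tool [-7.7 -3.6  1.7]
```

View pics/wz12.png

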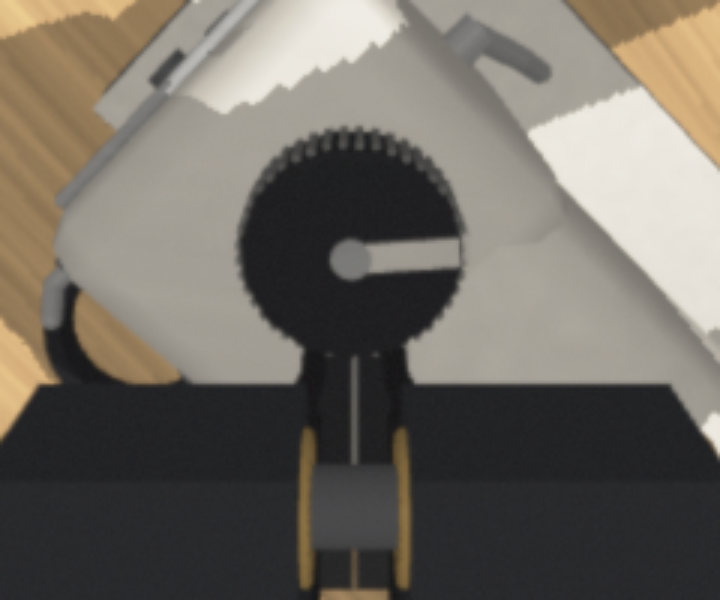

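The stripe heading is about 145°, 24° short. I do one more 10° row and then roll about 5 mm straight.

Request:
servo_tool:
  increments:
    - [1, [0.6, 4.5, 0], -10]
    - [1, [0, 2.5, 0], 0]
    - [1, [0, 2.3, 0], 0]
    - [1, [0, 0, 0], 0]

```text
time_s: 25.55
position: [0.5774, 0.0531, 0.3054]
tcp_rot: [[-0.502, -0.865, 0.009], [-0.865, 0.502, 0.004], [-0.008, -0.005, -1.0]]
force: [5.5, 5.6, 0.3]
opening: 0.006
```

Run:
```python
import st
from h import *
s,p,d=look("wz13")
```

```text
t 25.55 q [  -5.9   21.6   83.1    0.3   74.8 -155.9] yaw -120.11 axis in tool [ 29.06  -7.07 -11.07] F tool [-7.6 -2.  -0.2]
```

View pics/wz13.png

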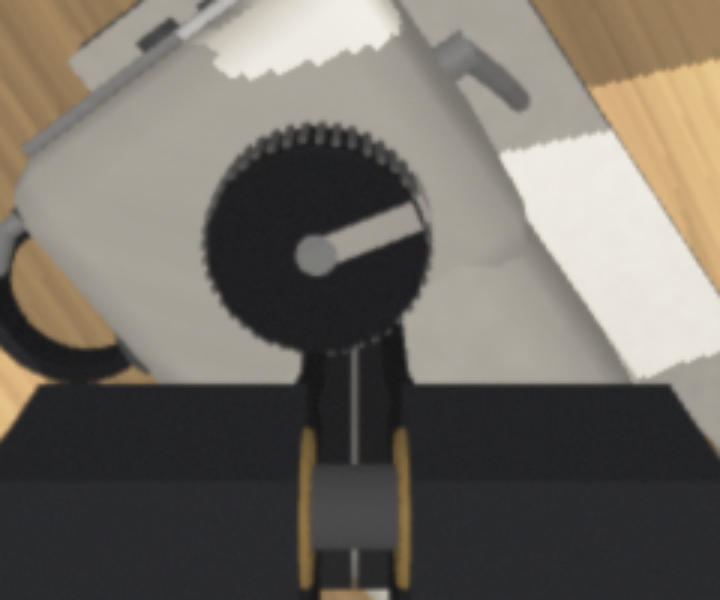

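The stripe is at tool angle 70°, a heading of about 170°, equal to the start. I back off radially, rise, and move aside.

Request:
servo_tool:
  increments:
    - [1, [-6, 0, 0], 0]
    - [1, [-12, 0, 0], 0]
    - [1, [0, 0, 0], 0]
    - [1, [0, 0, -40], 0]
    - [1, [0, 0, -40], 0]

```text
time_s: 26.22
position: [0.5827, 0.0669, 0.3845]
tcp_rot: [[-0.503, -0.864, -0.002], [-0.864, 0.503, -0.0], [0.002, 0.002, -1.0]]
force: [-0.5, -1.0, -0.6]
opening: 0.005
```

Request:
servo_tool:
  increments:
    - [1, [-10, -40, -20], 0]
    - [1, [0, -50, 0], 0]
    - [1, [0, -50, 0], 0]
    - [1, [0, -20, 0], 0]
    - [1, [0, 0, 0], 0]

```text
time_s: 26.85
position: [0.727, -0.0061, 0.4026]
tcp_rot: [[-0.504, -0.863, -0.002], [-0.863, 0.504, -0.0], [0.001, 0.002, -1.0]]
force: [-0.3, -0.2, -0.4]
opening: 0.007
```

Run:
```python
import st
from h import *
t,d=bot.capture("top"); cv2.imwrite("pics/top14.png",t)
for th in ["pressure_screw","bobbin_magenta","bobbin_green","glue_can","tape_roll"]:
    for q in bot.trace("top",th)[:2]:
        m=q["region"]; ys,xs=np.nonzero(m); print(th,round(q["p"],2),np.round(q["bbox"]).tolist(),m.sum(),world("top",xs.mean(),ys.mean(),depth=np.median(d[m])).round(4))
t0=cv2.imread("pics/top0.png")
f=lambda t:cv2.resize(t[195:240,305:345],None,fx=10,fy=10,interpolation=cv2.INTER_CUBIC)
cv2.imwrite("pics/cmp.png",np.hstack([f(t0),f(t)]))
```

```text
t 26.85 q [  -9.3   32.5   50.    -0.    97.6 -159. ] yaw -120.29 axis in tool [ 53.34 151.83  86.65] F tool [0.3 0.2 0.4]
bobbin_magenta 0.42 [214.0, 214.0, 231.0, 230.0] 140 [0.5571 0.2134 0.2965]
bobbin_magenta 0.32 [109.0, 180.0, 296.0, 280.0] 14238 [0.5531 0.248  0.2806]
bobbin_green 0.47 [154.0, 228.0, 170.0, 238.0] 132 [0.5378 0.3147 0.2964]
glue_can 0.56 [395.0, 196.0, 425.0, 227.0] 753 [ 0.5855 -0.1706  0.1148]
tape_roll 0.61 [283.0, 118.0, 301.0, 154.0] 244 [0.7675 0.103  0.0252]
```

View pics/cmp.png

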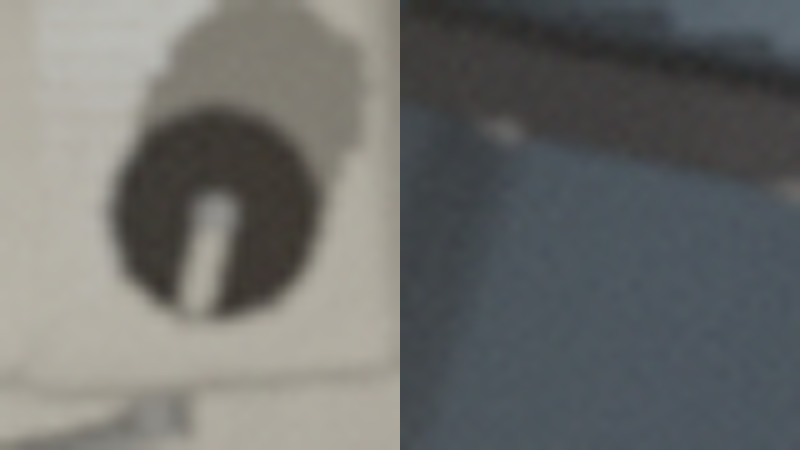

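View pics/top14.png

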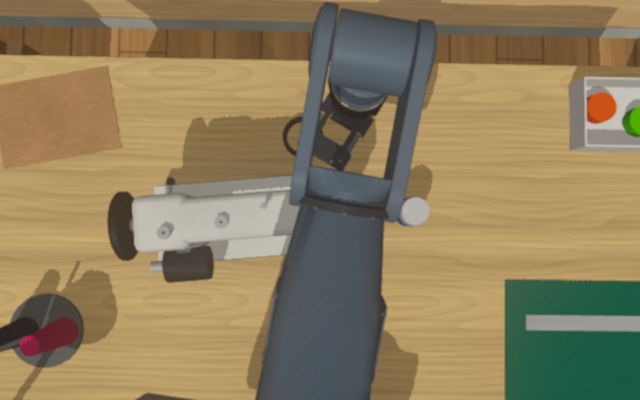

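The arm blocks the top view. I swing to the left (+y), where joint 6 has room, at z = 0.40 and above everything.

Request:
servo_tool:
  increments:
    - [1, [-10, 35, 0], 0]
    - [1, [-16, 48, 0], 0]
    - [1, [-16, 48, 0], 0]
    - [1, [-16, 48, 0], 0]
    - [1, [-16, 48, 0], 0]

```text
time_s: 27.78
position: [0.5656, 0.1749, 0.4051]
tcp_rot: [[-0.503, -0.865, 0.001], [-0.865, 0.503, 0.0], [-0.001, -0.001, -1.0]]
force: [0.2, 0.6, 0.8]
opening: 0.005
```

Request:
servo_tool:
  increments:
    - [1, [-16, 48, 0], 0]
    - [1, [-16, 48, 0], 0]
    - [1, [-16, 48, 0], 0]
    - [1, [-10, 20, 0], 0]
    - [1, [0, 0, 0], 0]

```text
time_s: 28.4
position: [0.4534, 0.3072, 0.4052]
tcp_rot: [[-0.5, -0.866, 0.001], [-0.866, 0.5, 0.0], [-0.001, -0.001, -1.0]]
force: [-0.4, -0.5, -0.1]
opening: 0.005
```

Run:
```python
import st
from h import *
t,d=bot.capture("top"); cv2.imwrite("pics/top15.png",t)
for th in ["pressure_screw","bobbin_magenta","bobbin_green","glue_can","tape_roll"]:
    for q in bot.trace("top",th)[:2]:
        m=q["region"]; ys,xs=np.nonzero(m); print(th,round(q["p"],2),np.round(q["bbox"]).tolist(),m.sum(),world("top",xs.mean(),ys.mean(),depth=np.median(d[m])).round(4))
t0=cv2.imread("pics/top0.png")
f=lambda t:cv2.resize(t[195:240,305:345],None,fx=10,fy=10,interpolation=cv2.INTER_CUBIC)
cv2.imwrite("pics/cmp2.png",np.hstack([f(t0),f(t)]))
```

```text
t 28.4 q [  22.4   14.8   77.9   -0.    87.3 -127.6] yaw -119.99 axis in tool [ 187.32 -241.21   88.92] F tool [0.7 0.1 0.1]
pressure_screw 0.72 [314.0, 204.0, 340.0, 227.0] 356 [0.5695 0.0253 0.3205]
bobbin_magenta 0.59 [214.0, 213.0, 227.0, 231.0] 150 [0.5579 0.213  0.2963]
bobbin_green 0.36 [390.0, 193.0, 426.0, 226.0] 934 [ 0.5873 -0.1652  0.1141]
glue_can 0.96 [389.0, 194.0, 426.0, 227.0] 917 [ 0.5869 -0.1652  0.1141]
tape_roll 0.79 [284.0, 118.0, 324.0, 156.0] 497 [0.7626 0.0719 0.0251]
```

View pics/cmp2.png

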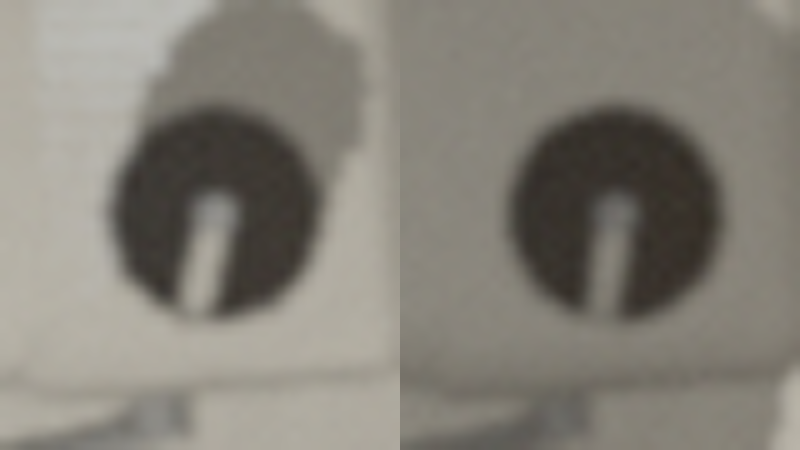

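View pics/top15.png

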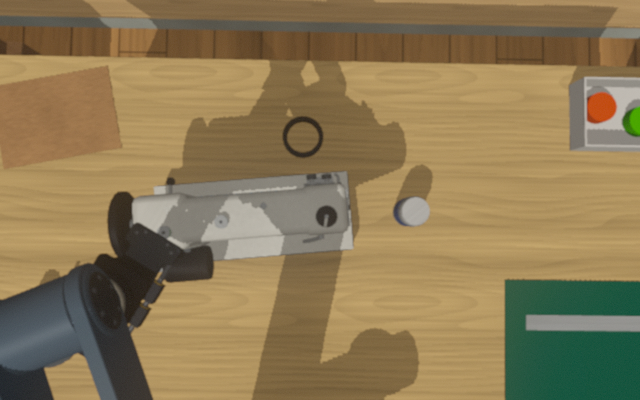

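The stripe is within a few degrees of its starting direction. The screw's top rose from 0.3172 to 0.3205 m, about 3 mm, which is two turns. The loose items are where they were, and the arm is clear with about 0 N on the wrist. I hand in.

```bash
python3 -c "
from rig import bot
print(bot.hand_in()); print(bot.read_state()['time_s'])"
```

```text
the job is handed in; nothing more can be done
None
the job is handed in; nothing more can be done
```

I loosened the pressure screw by two full turns anticlockwise and handed the job in at about 28.4 s of the 72 s allowed; hand-in gives no verdict. I pressed the outside of the shut fingers against the knurled rim and orbited the axis in three strokes of about 80°, 300° and 340°, winding the wrist back between strokes without touching anything. The last stretch was rolled straight along the rim.

**Force:** at the checks the press on the rim was about 3.5 to 10 N. It once dropped to 3.5 N, close to slipping, and I pressed in again; the pictures showed no slip.

**Turn:** tracking the stripe through the strokes gave about 720°. The last top picture shows it about 5° past its starting direction, roughly 1.5 mm at the stripe. The head stands 3.3 mm higher by the depth camera, against 3.0 mm expected for two turns.

**Loose items:**
- The magenta bobbin and glue can measured within about 1 mm of their first positions, and the tape roll within about 3 mm with a partial mask.
- In the last picture the detector missed the green bobbin and put its label on the glue can. It is still visible there by the gripper, and the previous picture placed it within 1 mm of its start.

**Arm:** it ended clear, about 0.4 m up, with wrist force under 1 N.

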